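# Replace the failed relay on the relay board

### The job

The relay with the red label on its top has failed: pull it out of the relay board and put it in the green bin. Plug the spare relay, which stands alone on the table, fully home into the socket that this leaves empty. Leave the two good relays plugged in and do not disturb the other things on the table.

Things in the scene. Friction and masses are not known exactly. Their poses are not given: they have to be found in the camera images.
- relay_board: relay board, fixed to the table: aluminium plate 100 (x) x 240 (y) x 6 mm with three black sockets in a row along y, 70 mm apart, each 50 (x) x 48 (y) mm, top 30 mm above the table, grey terminal strips 18 mm high in front and behind. Relays lift straight out and go in with next to no force. Origin under its centre; z up.
- socket_0 (a point): centre of the mouth of socket 0 (at +y of the board, 70 mm from its middle), in its top face 30 mm above the table; axes as the board's. Hole 26 (x) x 32 (y) x 16 mm deep, sharp-edged, 1 mm play on each side of the plug block; no catch or spring. Fully home, a relay's case rests on the top face, its centre 18.5 mm above this point.
- socket_1 (a point): centre of the mouth of socket 1 (the middle one), in its top face 30 mm above the table; axes as the board's. Hole 26 (x) x 32 (y) x 16 mm deep, sharp-edged, 1 mm play on each side of the plug block; no catch or spring. Fully home, a relay's case rests on the top face, its centre 18.5 mm above this point.
- socket_2 (a point): centre of the mouth of socket 2 (at -y of the board, 70 mm from its middle), in its top face 30 mm above the table; axes as the board's. Hole 26 (x) x 32 (y) x 16 mm deep, sharp-edged, 1 mm play on each side of the plug block; no catch or spring. Fully home, a relay's case rests on the top face, its centre 18.5 mm above this point.
- failed_relay_center (a point): relay: blue case 30 (own x) x 36 (own y) x 50 mm high on a black plug block 24 (x) x 30 (y) x 13 mm high (lowest 3 mm tapered 1.5 mm a side); 63 mm over all, about 80 g. This point: its centre, 31.5 mm above the plug's underside; z from plug to top. The failed one: red label over most of its top; starts home in any one of the sockets, axes along the board's.
- good_relay_a_center (a point): relay: blue case 30 (own x) x 36 (own y) x 50 mm high on a black plug block 24 (x) x 30 (y) x 13 mm high (lowest 3 mm tapered 1.5 mm a side); 63 mm over all, about 80 g. This point: its centre, 31.5 mm above the plug's underside; z from plug to top. A good one: small grey mark on its top. It starts fully home in one of the sockets.
- good_relay_b_center (a point): relay: blue case 30 (own x) x 36 (own y) x 50 mm high on a black plug block 24 (x) x 30 (y) x 13 mm high (lowest 3 mm tapered 1.5 mm a side); 63 mm over all, about 80 g. This point: its centre, 31.5 mm above the plug's underside; z from plug to top. A good one: small grey mark on its top. It starts fully home in one of the sockets.
- spare_relay_center (a point): relay: blue case 30 (own x) x 36 (own y) x 50 mm high on a black plug block 24 (x) x 30 (y) x 13 mm high (lowest 3 mm tapered 1.5 mm a side); 63 mm over all, about 80 g. This point: its centre, 31.5 mm above the plug's underside; z from plug to top. The spare: looks like a good one, stands upright on the table left of the board, turned up to 30 degrees. Fits a socket either way round (half turn).
- scrap_bin: green open-front bin, fixed to the table to the right of the board; origin under the centre of its bottom. Inside 132 mm (own x) x 95 mm (own y), floor 3 mm above the origin; side walls and the back wall (+x) 62 mm high, front wall (-x) 30 mm high, walls about 5 mm thick; empty.
- driver: bystander: screwdriver with red grip, 160 mm long, lying near the front edge
- rubber_eraser: bystander: white and blue eraser, 20 x 42 x 12 mm, near the front edge
- brass_weight: bystander: round slotted brass weight, 33 mm across, 10 mm high, near the front edge
- cap: bystander: black cap nut, 24 mm across, 17 mm high, to the left
There are look-alikes about, which are no part of the job. Leave any orange look-alike of the part that bears spare_relay_center alone.

How it is judged (in metres and radians):
At the end, for the whole second after the job is handed in: Failed relay at rest inside the bin (its centre under 55 mm above the bin's underside). Spare at rest in a socket: centre within 3 mm of its axis and 16 to 20.5 mm above its mouth (home is 18.5), upright within 0.07 rad, square to the board within 0.12 rad, either way round (x of failed_relay_center in the frame of scrap_bin between -0.066 and 0.066 m and y of failed_relay_center in the frame of scrap_bin between -0.047 and 0.047 m and z of failed_relay_center in the frame of scrap_bin between 0 and 0.055 m and linear speed of each of failed_relay, spare_relay below 0.02 m/s and ((horizontal distance between spare_relay_center and socket_0 below 0.003 m and z of spare_relay_center in the frame of socket_0 between 0.016 and 0.0205 m and angle between spare_relay_center's own z axis and vertical below 0.07 rad and angle between the x axis of spare_relay_center and the x axis of socket_0, either way round below 0.12 rad) or (horizontal distance between spare_relay_center and socket_1 below 0.003 m and z of spare_relay_center in the frame of socket_1 between 0.016 and 0.0205 m and angle between spare_relay_center's own z axis and vertical below 0.07 rad and angle between the x axis of spare_relay_center and the x axis of socket_1, either way round below 0.12 rad) or (horizontal distance between spare_relay_center and socket_2 below 0.003 m and z of spare_relay_center in the frame of socket_2 between 0.016 and 0.0205 m and angle between spare_relay_center's own z axis and vertical below 0.07 rad and angle between the x axis of spare_relay_center and the x axis of socket_2, either way round below 0.12 rad))); the robot touches nothing.
It fails at once if a good relay is pulled or knocked out of place (more than 6 mm) (distance of any of good_relay_a_center, good_relay_b_center from where it was at the start of the episode above 0.006 m).
It fails at once if a bystander is pushed away (more than 30 mm) (distance of any of driver, rubber_eraser, brass_weight, cap from where it was at the start of the episode above 0.03 m).
It also fails if it takes over 67 s, if anything falls off the work surface, if the arm or the gripper's body presses on something with over 40 N, if the wrist force passes 120 N, or if a joint passes its speed limit or range.

### The arm

A 6-joint arm with a two-finger parallel gripper is mounted at the origin on a cart in front of the work surface, level with it; the furniture and walls round the work are solid. World frame = base frame: x ahead of the robot, y to its left, z up, the work surface at z = 0. Lengths are in mm, angles in rad, forces in N, time in s.
With the tool pointing down it reaches from about 350 to 875 mm from the base axis. Payload 4.2 kg.
Tool frame: the origin (TCP) lies at the very end of the fingers, on their centre line; the grasp point (between the pads) lies robot.hold_point_z behind it (robot.hold_point_z is the distance from the TCP to the grasp point, in mm); z points along the fingers, x is the direction in which the jaws open and shut, and the axes are right-handed (so a half turn about z gives the same grasp; the last joint's range is limited). The gripper opens to 87 mm and grips with 3 to 60 N. Pads are 19 mm wide; open, the fingers measure 117 mm over their backs; the gripper's body (75 mm by 190 mm) begins 51 mm behind the grasp point.
Start: joints at [1.44, 0.385, 0.008, 0, -1.194, -0.259], TCP at [237.469, 578.107, 222.55] pointing down, gripper open.
Joint ranges: [-3.14, 3.14], [-1.21, 2.06], [-1.07, 1.41], [-3.16, 2.05], [-2.99, -0.16], [-3.1, 3.1]. Speed limits (rad/s): [2.79, 2.79, 3.14, 3.14, 3.14, 3.14].

### API

Orientations are given as a rotation vector (axis times angle).
In Python, from plant import robot gives the robot as it stands.
- The arm moves only by the shell command python3 -m creep 'ROWS'. ROWS is JSON, a list of rows, each an object with "travel": the shift along the tool's x, y, z in mm, a list of three; "dr": the turn, a rotation vector about the tool's x, y, z in rad, a list of three; "fingers": the finger opening in mm, from 0 to 87. In form: [{"travel": [x, y, z], "dr": [ax, ay, az], "fingers": fingers}, ...]. A call has 1 to 20 rows; each row is the pose to reach, as a shift and turn from the pose commanded when the call began, along the tool's axes at that moment; what a row does not reach only later rows make up. A row lasts 1/8 s, in which the tool goes at most 62.5 mm and 10.7 degrees, less where a joint would pass 70% of its speed; a pose out of reach is approached as far as the arm can. A call with a gripper value outside its range is refused whole. The fingers move at their own pace and stop on an object; the grip force is fixed at half the most. Time passes only in rows, so rows that repeat a pose let the fingers close. It gives the time, the measured TCP pose, the force and the opening at its end, in the units of the state.
- robot.read_state(): the state, without advancing time (a new reading comes with each control period).
- robot.read_camera(name): name is "scene" or "top" or "wrist"; returns the picture (400x640x3 uint8, blue, green, red); there is no depth.
- robot.camera_params(name): a dict with "intrinsics" (3x3 intrinsics, pixels), "T" (4x4, takes a point from camera to world coordinates). Camera axes: x right, y up, looking along -z (the intrinsics and any distortion apply to the point x, -y, -z); pixel columns grow to the right and rows downward; lengths in mm; the calibration is good to about 2 mm. The wrist camera is an equidistant fisheye: a pixel r from the principal point sees the ray r / f radians off the axis. A picture is of the moment at which its call begins: read the wrist's pose just before it. camera_params takes no time and is no camera call; for the wrist camera it gives the pose at the moment of the call.
- robot.sign_off(): hands the job in, once; it reports no verdict.
The state is a dict: "clock": time; "joint_positions": joint angles; "joint_velocities": joint speeds; "tau": joint torques, N m; "position": TCP position; "ee_rot": TCP orientation; "wrist_force": force on the tool from outside, world axes, zero at the start; "ft_torque": the same for the moment, N m; "finger_gap": finger opening in mm.
Only numpy, scipy, OpenCV 4.12 (cv2) and the standard library are available. Lean on these libraries where they do the work, as an engineer would, in place of code of your own. Each camera call takes 0.05 s, during which the arm holds its last target. There are 200 camera calls.

## Working session

There is one attempt and no reset: what is moved stays moved. The work goes in short steps, Python scripts to look and compute and a shell command to move; the robot and the scene stay as the last step left them, time stands still between calls to the robot, and variables do not carry over. Pictures are saved under pics/ and viewed, about 8 in all and at most 12, crops included, and the job is handed in when it is done.

```bash
mkdir -p pics
cat > h.py <<'E'
import numpy as np, cv2
from plant import robot
from scipy.spatial.transform import Rotation as R
def cam(n):
    p=robot.camera_params(n); return np.array(p["intrinsics"]),np.array(p["T"])
def ray(n,uv,c=None):
    K,T=c or cam(n); x=(uv[0]-K[0,2])/K[0,0]; y=(uv[1]-K[1,2])/K[1,1]
    if n=="wrist":
        r=np.hypot(x,y); s=np.sin(r)/r if r>1e-9 else 1; d=np.array([x*s,-y*s,-np.cos(r)])
    else: d=np.array([x,-y,-1.])
    return T[:3,3],T[:3,:3]@d
def onz(n,uv,z,c=None):
    o,d=ray(n,uv,c); return o+d*(z-o[2])/d[2]
def proj(n,P,c=None):
    K,T=c or cam(n); q=T[:3,:3].T@(np.array(P,float)-T[:3,3]); x,y,z=q[0],-q[1],-q[2]
    if n=="wrist":
        t=np.arctan2(np.hypot(x,y),z); h=np.hypot(x,y)+1e-12; x,y=x/h*t,y/h*t
    else: x,y=x/z,y/z
    return np.array([K[0,0]*x+K[0,2],K[1,1]*y+K[1,2]])
def toolrel(v):  # world shift -> tool axes
    return R.from_rotvec(robot.read_state()["ee_rot"]).inv().apply(v)
E
python3 - <<'E'
from h import *
s=robot.read_state();print(s,robot.hold_point_z)
for n in("top","scene"):
    im=robot.read_camera(n);cv2.imwrite(f"pics/{n}0.png",im);print(n,cam(n))
im=robot.read_camera("wrist");cv2.imwrite("pics/wrist0.png",im);print(cam("wrist"))
cv2.imwrite("pics/a.png",cv2.resize(cv2.imread("pics/top0.png"),(800,500),interpolation=3))
E
```

```text
{'clock': 0.0, 'joint_positions': array([ 1.43960776e+00,  3.85545724e-01,  6.65868954e-03, -5.09097291e-04,
       -1.19400469e+00, -2.58603031e-01]), 'joint_velocities': array([ 0.00142728,  0.00103811,  0.00118437, -0.0004042 , -0.00145411,
       -0.00032105]), 'tau': array([ 1.26794839e-04, -3.90664816e+01,  1.87416208e+01,  4.21986222e+00,
        1.11051303e-02, -1.90663727e-04]), 'position': array([237.24821531, 577.5794512 , 221.47750592]), 'ee_rot': array([ 1.74795707e+00, -2.60831740e+00,  1.97869968e-03]), 'wrist_force': array([ 0.52719696, -0.03906613,  0.52227544]), 'ft_torque': array([-0.02073283,  0.01350961,  0.00909067]), 'finger_gap': 86.93504214132585} 18.700000000000003
top (array([[501.6756922 ,   0.        , 308.03890125],
       [  0.        , 501.6756922 , 201.34819808],
       [  0.        ,   0.        ,   1.        ]]), array([[ 8.19452073e-04,  9.96244648e-01, -8.65790434e-02,
         3.88378200e+02],
       [-9.99984137e-01,  1.29883943e-03,  5.48080386e-03,
         3.29696562e+01],
       [ 5.57267378e-03,  8.65731787e-02,  9.96229908e-01,
         1.
[... 403 characters left out ...]
-01,
        -8.61830822e+02],
       [ 1.57446024e-02,  9.01222250e-01,  4.33071084e-01,
         5.71550200e+02],
       [ 0.00000000e+00,  0.00000000e+00,  0.00000000e+00,
         1.00000000e+00]]))
(array([[309.70691629,   0.        , 316.26667178],
       [  0.        , 309.70691629, 204.77132907],
       [  0.        ,   0.        ,   1.        ]]), array([[-3.80215372e-01,  8.94527403e-01,  2.35068067e-01,
         3.01241872e+02],
       [-9.24896091e-01, -3.68243086e-01, -9.46797248e-02,
         5.52400158e+02],
       [ 1.86858222e-03, -2.53412223e-01,  9.67356580e-01,
         3.83868340e+02],
       [ 0.00000000e+00,  0.00000000e+00,  0.00000000e+00,
         1.00000000e+00]]))
```

View pics/a.png

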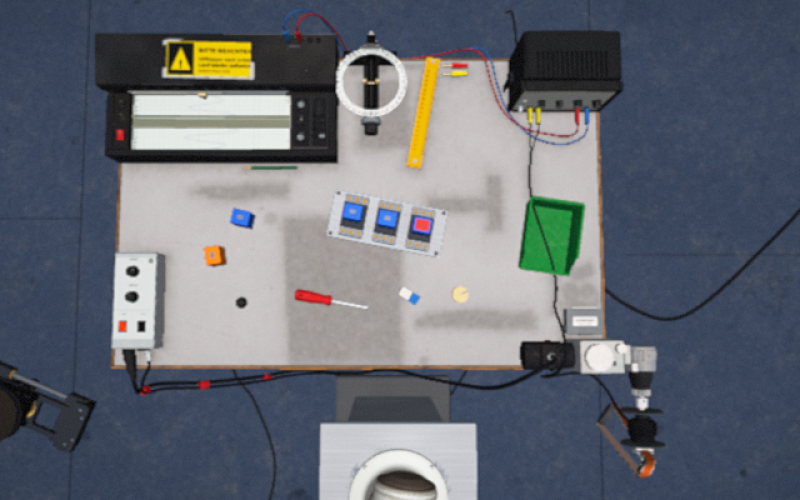

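View pics/scene0.png

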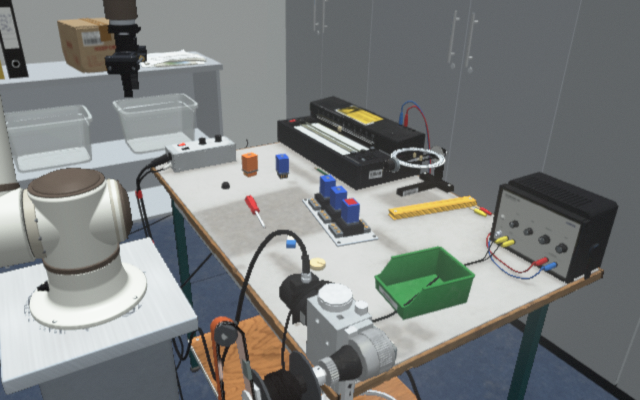

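Candidates in the top view (800-px copy):
- Blue relay standing alone at (240,217): the spare.
- Orange look-alike at (214,256): leave it.
- Board relays at (353,212) and (388,217): grey marks, so good.
- Board relay at (422,225): red label, so failed, at the −y end (socket 2).

The green bin is at (552,236), with a cable near it.

Run:
```python
from h import *
im=cv2.imread("pics/top0.png");hsv=cv2.cvtColor(im,cv2.COLOR_BGR2HSV)
M={"blue":cv2.inRange(hsv,(105,140,90),(125,255,255)),"red":cv2.inRange(hsv,(168,120,120),(180,255,255))|cv2.inRange(hsv,(0,120,120),(5,255,255)),"green":cv2.inRange(hsv,(50,120,30),(80,255,255))}
for k,m in M.items():
    for c in cv2.findContours(m,0,1)[0]:
        if cv2.contourArea(c)<60: continue
        r=cv2.minAreaRect(c); z=63 if k=="blue" else 79
        if 90<r[0][0]<500 and 90<r[0][1]<270: print(k,np.round(r[0]),np.round(r[1]),round(r[2]),onz("top",r[0],z).round())
        if k=="green": print([onz("top",p,62).round().tolist() for p in cv2.boxPoints(r)])
# board corners, estimated from the view (800-px copy) at z=6
for p in((333,191),(327,238),(447,209),(440,255)): print(onz("top",np.array(p)*.8,6).round())
a=cv2.resize(im[140:220,160:360],(800,320),interpolation=2)
b=cv2.resize(cv2.imread("pics/scene0.png")[150:330,280:490],(320,274),interpolation=2)
b2=cv2.resize(im[140:230,400:490],(280,280),interpolation=2)
o=np.zeros((600,800,3),np.uint8);o[:320]=a;o[322:596,:320]=b;o[320:600,330:610]=b2
cv2.imwrite("pics/b.png",o)
```

```text
blue [309. 175.] [15. 13.] 11 [563.  23.  63.]
blue [193. 174.] [17. 12.] 13 [564. 311.  63.]
blue [282. 169.] [15. 13.] 11 [576.  91.  63.]
red [250. 238.] [29.  8.] 11 [406. 167.  79.]
red [338. 180.] [10.  8.] 11 [549. -46.  79.]
green [441. 188.] [45. 59.] 8 [ 527. -302.   79.]
[[464.0, -240.0, 62.0], [610.0, -262.0, 62.0], [595.0, -374.0, 62.0], [449.0, -350.0, 62.0]]
[628. 135.   6.]
[530. 147.   6.]
[ 591. -104.    6.]
[494. -88.   6.]
```

View pics/b.png

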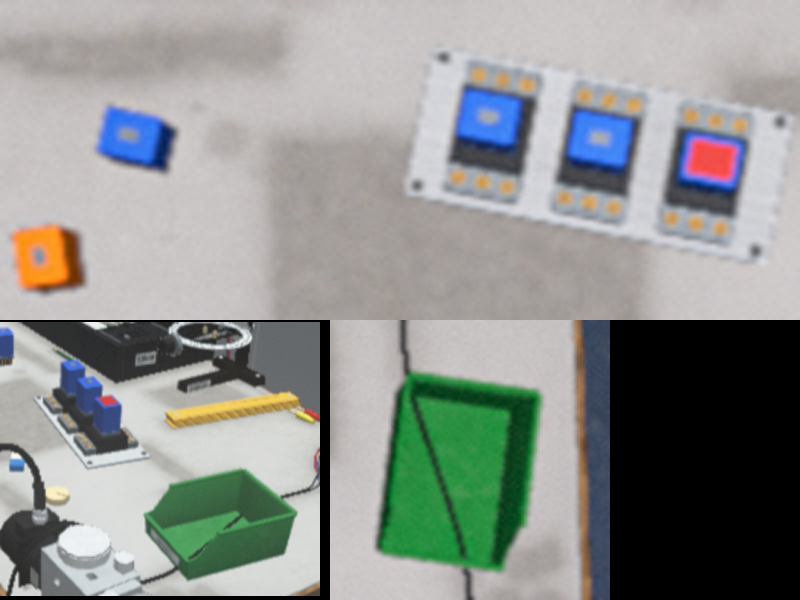

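The crop confirms the choice: red label at crop (712,160) is the failed relay in socket 2, the lone blue one at (130,135) is the spare, and the orange one at (45,257) stays. Next I look from close over the spare, then over the failed relay, with the same tool yaw.

Run:
```python
from h import *
s=robot.read_state(); print(toolrel([564-237.2,311-577.6,200-221.5]).round(1), R.from_rotvec(s["ee_rot"]).as_matrix().round(2))
```

```text
[ 122.3 -403.6   21.7] [[-0.38 -0.92 -0.  ]
 [-0.92  0.38 -0.  ]
 [ 0.   -0.   -1.  ]]
```

```bash
python3 -m creep '[{"travel":[122,-404,21.5],"dr":[0,0,1.335],"fingers":70},{"travel":[122,-404,21.5],"dr":[0,0,1.335],"fingers":70},{"travel":[122,-404,21.5],"dr":[0,0,1.335],"fingers":70},{"travel":[122,-404,21.5],"dr":[0,0,1.335],"fingers":70},{"travel":[122,-404,21.5],"dr":[0,0,1.335],"fingers":70},{"travel":[122,-404,21.5],"dr":[0,0,1.335],"fingers":70},{"travel":[122,-404,21.5],"dr":[0,0,1.335],"fingers":70},{"travel":[122,-404,21.5],"dr":[0,0,1.335],"fingers":70},{"travel":[122,-404,21.5],"dr":[0,0,1.335],"fingers":70},{"travel":[122,-404,21.5],"dr":[0,0,1.335],"fingers":70},{"travel":[122,-404,21.5],"dr":[0,0,1.335],"fingers":70},{"travel":[122,-404,21.5],"dr":[0,0,1.335],"fingers":70}]'
python3 - <<'E'
from h import *
c=cam("wrist");im=robot.read_camera("wrist");cv2.imwrite("pics/w1.png",im)
s=robot.read_state();print(s["joint_positions"].round(2),toolrel([550-564,-47-311,17]).round(1))
np.savez("w1",K=c[0],T=c[1],p=s["position"],r=s["ee_rot"])
E
```

```text
clock: 1.65
position: [564.3, 312.4, 201.3]
ee_rot: [0.239, 3.132, 0.0]
wrist_force: [-0.2, 0.6, -0.3]
finger_gap: 70.0
[ 0.76  0.43  0.03  0.   -1.17 -0.91] [ -40.6 -356.   -17.1]
```

View pics/w1.png

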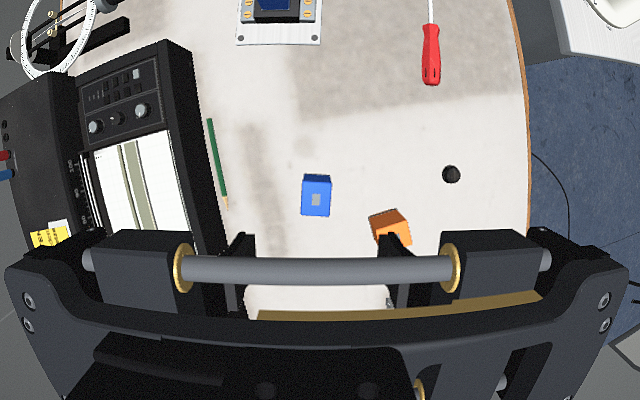

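The wrist view shows the spare at (316,195) with its grey mark at (315,200). The orange relay at (390,228) is clear of the jaws. On to the failed relay, with the same relative height.

```bash
python3 -m creep '[{"travel":[-40.5,-357,-17],"dr":[0,0,0],"fingers":70},{"travel":[-40.5,-357,-17],"dr":[0,0,0],"fingers":70},{"travel":[-40.5,-357,-17],"dr":[0,0,0],"fingers":70},{"travel":[-40.5,-357,-17],"dr":[0,0,0],"fingers":70},{"travel":[-40.5,-357,-17],"dr":[0,0,0],"fingers":70},{"travel":[-40.5,-357,-17],"dr":[0,0,0],"fingers":70},{"travel":[-40.5,-357,-17],"dr":[0,0,0],"fingers":70},{"travel":[-40.5,-357,-17],"dr":[0,0,0],"fingers":70},{"travel":[-40.5,-357,-17],"dr":[0,0,0],"fingers":70}]'
python3 - <<'E'
from h import *
c=cam("wrist");im=robot.read_camera("wrist");cv2.imwrite("pics/w2.png",im)
s=robot.read_state();np.savez("w2",K=c[0],T=c[1],p=s["position"],r=s["ee_rot"])
a=cv2.imread("pics/w1.png")[160:230,280:360]
b=im[60:260,230:410]
o=np.zeros((600,800,3),np.uint8);o[:350,:400]=cv2.resize(a,(400,350),interpolation=2);o[:444,400:]=cv2.resize(b,(400,444),interpolation=2)
cv2.imwrite("pics/c.png",o)
E
```

```text
clock: 2.82
position: [550.2, -46.1, 218.0]
ee_rot: [0.239, 3.132, 0.0]
wrist_force: [-0.6, 0.2, 0.9]
finger_gap: 70.0
```

View pics/c.png

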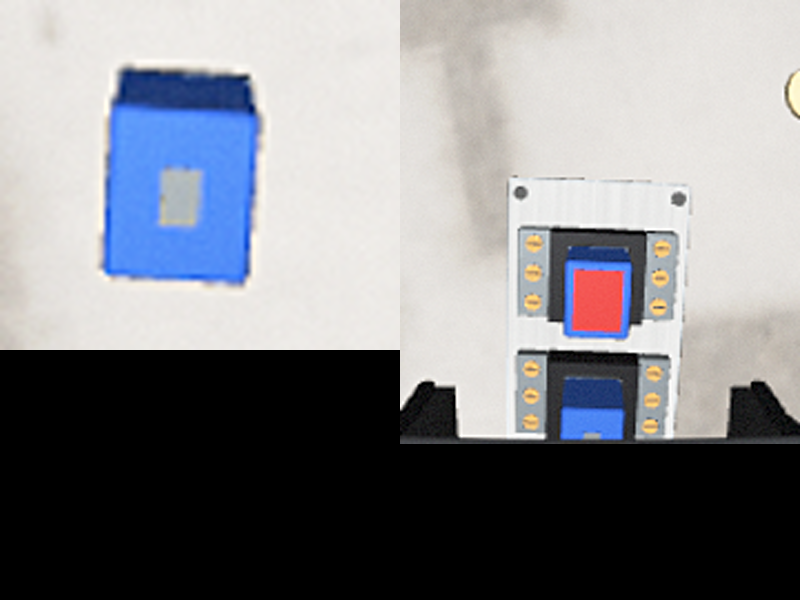

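Both tops are clean rectangles: the spare's at crop (180,193), the failed one's at crop (598,300). The relay next to the failed one is clear of the jaws. Now fit world rectangles to the top faces.

```bash
cat >> h.py <<'E'
def topface(f,z,box,red=False,lo=150):
    im=cv2.imread(f"pics/{f}.png");d=np.load(f+".npz");c=(d["K"],d["T"]);hsv=cv2.cvtColor(im,cv2.COLOR_BGR2HSV)
    m=cv2.inRange(hsv,(100,90,lo),(128,255,255))
    if red: m|=cv2.inRange(hsv,(0,90,150),(8,255,255))|cv2.inRange(hsv,(128,60,120),(180,255,255))
    k=np.zeros_like(m);x0,y0,x1,y1=box;k[y0:y1,x0:x1]=m[y0:y1,x0:x1]
    k=cv2.morphologyEx(k,cv2.MORPH_CLOSE,np.ones((5,5)));k=cv2.morphologyEx(k,cv2.MORPH_OPEN,np.ones((3,3)))
    ct=max(cv2.findContours(k,0,cv2.CHAIN_APPROX_NONE)[0],key=cv2.contourArea)[:,0]
    W=np.array([onz("wrist",p,z,c) for p in ct]); 
    ctr,wh,a=cv2.minAreaRect(W[:,:2].astype(np.float32))
    a=(a if wh[0]<wh[1] else a-90)%180; a=a-180 if a>90 else a
    P=d["p"];rel=R.from_rotvec(d["r"]).inv().apply(np.array([*ctr,z])-P)
    print(f,"ctr",np.round(ctr,1),"size",np.round(sorted(wh),1),"yaw of own x",round(a,1),"in tool",rel.round(1),"hull px",ct.min(0),ct.max(0))
    return np.array(ctr),a
E
python3 - <<'E'
from h import *
topface("w1",63,(280,160,360,230)); topface("w2",80,(300,160,350,220),True)
d=np.load("w2.npz");c=(d["K"],d["T"])
for p in((230+120/2.222,60+193/2.222),(230+279/2.222,60+198/2.222)): print(onz("wrist",p,6,c).round(1))
print(np.degrees(np.arctan2(*R.from_rotvec(d["r"]).as_matrix()[[1,0],0])))
E
```

```text
w1 ctr [565.6 316.2] size [29.2 35.2] yaw of own x -12.1 in tool [ -0.5   4.  138.2] hull px [301 181] [331 216]
w2 ctr [547.8 -45.9] size [28.9 35.6] yaw of own x -9.3 in tool [  2.4  -0.2 138. ] hull px [304 177] [333 212]
[582.1 -94.3   6. ]
[496.9 -78.5   6. ]
171.28139600481953
```

```bash
python3 -m creep '[{"travel":[2.4,-0.2,60],"dr":[0,0,0.012],"fingers":70},{"travel":[2.4,-0.2,110],"dr":[0,0,0.012],"fingers":60},{"travel":[2.4,-0.2,150],"dr":[0,0,0.012],"fingers":60},{"travel":[2.4,-0.2,177],"dr":[0,0,0.012],"fingers":60},{"travel":[2.4,-0.2,177],"dr":[0,0,0.012],"fingers":60},{"travel":[2.4,-0.2,177],"dr":[0,0,0.012],"fingers":60},{"travel":[2.4,-0.2,177],"dr":[0,0,0.012],"fingers":20},{"travel":[2.4,-0.2,177],"dr":[0,0,0.012],"fingers":20},{"travel":[2.4,-0.2,177],"dr":[0,0,0.012],"fingers":20},{"travel":[2.4,-0.2,177],"dr":[0,0,0.012],"fingers":20},{"travel":[2.4,-0.2,177],"dr":[0,0,0.012],"fingers":20},{"travel":[2.4,-0.2,177],"dr":[0,0,0.012],"fingers":20}]'
```

```text
clock: 4.38
position: [547.8, -47.1, 41.4]
ee_rot: [0.26, 3.131, -0.0]
wrist_force: [-0.8, -0.0, 3.0]
finger_gap: 29.8
```

Gripped: gap 29.8 mm, next to no side force. Lift straight up, then carry to the bin.

```bash
python3 -m creep '[{"travel":[0,0,-8],"dr":[0,0,0],"fingers":20},{"travel":[0,0,-20],"dr":[0,0,0],"fingers":20},{"travel":[0,0,-50],"dr":[0,0,0],"fingers":20},{"travel":[0,0,-100],"dr":[0,0,0],"fingers":20},{"travel":[-5,-50,-110],"dr":[0,0,0],"fingers":20},{"travel":[-11,-110,-110],"dr":[0,0,0],"fingers":20},{"travel":[-17,-170,-110],"dr":[0,0,0],"fingers":20},{"travel":[-22,-225,-110],"dr":[0,0,0],"fingers":20},{"travel":[-26,-263,-110],"dr":[0,0,0],"fingers":20},{"travel":[-26,-263,-110],"dr":[0,0,0],"fingers":20},{"travel":[-26,-263,-110],"dr":[0,0,0],"fingers":20}]'
python3 - <<'E'
from h import *
w=robot.read_camera("wrist");t=robot.read_camera("top")
cv2.imwrite("pics/w3.png",w);cv2.imwrite("pics/t3.png",t)
o=np.zeros((600,800,3),np.uint8);o[:280,:448]=cv2.resize(w,(448,280));o[:320,450:770]=cv2.resize(t[110:270,370:530],(320,320),interpolation=2)
o[285:600,:420]=cv2.resize(t[130:220,250:370],(420,315),interpolation=2);cv2.imwrite("pics/d.png",o)
E
```

```text
clock: 5.75
position: [529.6, -310.5, 151.3]
ee_rot: [0.261, 3.131, 0.0]
wrist_force: [0.5, -0.1, -0.8]
finger_gap: 30.3
```

View pics/d.png

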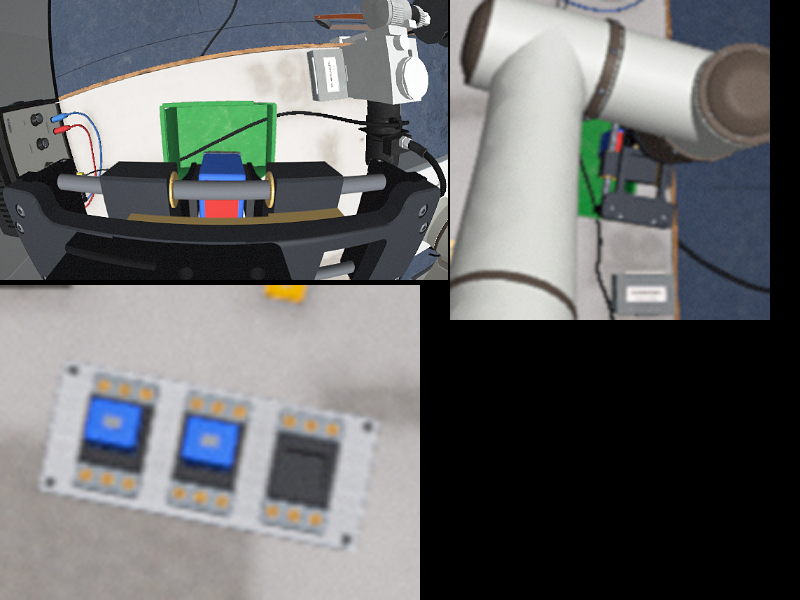

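The relay is held above the bin (red at (220,205) in the wrist view, bin centred on it at columns 162–276), and socket 2 is empty. Lower and release.

```bash
python3 -m creep '[{"travel":[0,0,50],"dr":[0,0,0],"fingers":20},{"travel":[0,0,90],"dr":[0,0,0],"fingers":20},{"travel":[0,0,115],"dr":[0,0,0],"fingers":20},{"travel":[0,0,122],"dr":[0,0,0],"fingers":20},{"travel":[0,0,122],"dr":[0,0,0],"fingers":20},{"travel":[0,0,122],"dr":[0,0,0],"fingers":50},{"travel":[0,0,122],"dr":[0,0,0],"fingers":50},{"travel":[0,0,122],"dr":[0,0,0],"fingers":50},{"travel":[0,0,122],"dr":[0,0,0],"fingers":50},{"travel":[0,0,60],"dr":[0,0,0],"fingers":50},{"travel":[0,0,0],"dr":[0,0,0],"fingers":50},{"travel":[0,0,-50],"dr":[0,0,0],"fingers":60},{"travel":[0,0,-66],"dr":[0,0,0],"fingers":70},{"travel":[0,0,-66],"dr":[0,0,0],"fingers":70}]'
```

```text
clock: 7.6
position: [530.0, -310.8, 217.8]
ee_rot: [0.261, 3.129, -0.0]
wrist_force: [-0.5, 0.4, 0.3]
finger_gap: 67.9
```

```bash
python3 - <<'E'
from h import *
cv2.imwrite("pics/w4.png",robot.read_camera("wrist"))
E
python3 -m creep '[{"travel":[26,263,0],"dr":[0,0,0],"fingers":70},{"travel":[26,263,0],"dr":[0,0,0],"fingers":70},{"travel":[26,263,0],"dr":[0,0,0],"fingers":70},{"travel":[26,263,0],"dr":[0,0,0],"fingers":70},{"travel":[26,263,0],"dr":[0,0,0],"fingers":70},{"travel":[26,263,0],"dr":[0,0,0],"fingers":70},{"travel":[26,263,0],"dr":[0,0,0],"fingers":70}]'
python3 - <<'E'
from h import *
c=cam("wrist");w=robot.read_camera("wrist");cv2.imwrite("pics/w5.png",w);s=robot.read_state();np.savez("w5",K=c[0],T=c[1],p=s["position"],r=s["ee_rot"])
t=robot.read_camera("top");print(s["position"].round(1),toolrel([565.6-s["position"][0],316.2-s["position"][1],0]).round(1))
w4=cv2.imread("pics/w4.png")
o=np.zeros((600,800,3),np.uint8);o[:375,:400]=cv2.resize(w4[100:250,240:400],(400,375),interpolation=2);o[:500,400:]=cv2.resize(w[140:240,280:360],(400,500),interpolation=2)
o[375:600,:225]=cv2.resize(t[140:230,400:490],(225,225));cv2.imwrite("pics/e.png",o)
E
```

```text
clock: 8.52
position: [547.2, -48.3, 216.1]
ee_rot: [-0.263, -3.129, 0.001]
wrist_force: [-1.1, 0.1, -0.1]
finger_gap: 70.2
[547.3 -48.5 216.3] [ 4.300e+01  3.626e+02 -1.000e-01]
```

View pics/e.png

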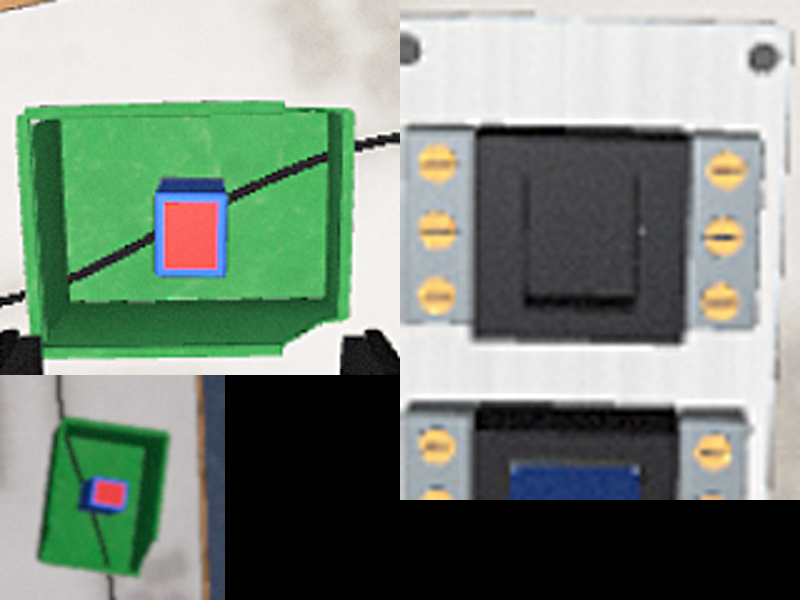

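The failed relay stands upright in the bin, red top at crop (190,235). The empty socket's block has corners near crop (475,135), (690,138), (683,338) and (474,338). Measure its centre as a check, then go over the spare.

```bash
python3 - <<'E'
from h import *
d=np.load("w5.npz");c=(d["K"],d["T"])
f=lambda p:onz("wrist",(280+(p[0]-400)/5,140+p[1]/5),30,c)
Q=np.array([f(p) for p in((477,137),(690,140),(683,338),(473,336))]);print(Q.round(1),Q.mean(0).round(1))
H=np.array([f(p) for p in((526,175),(638,175),(637,305),(524,302))]);print(H.round(1),H.mean(0).round(1))
E
python3 -m creep '[{"travel":[43,363,17],"dr":[0,0,0.048],"fingers":70},{"travel":[43,363,17],"dr":[0,0,0.048],"fingers":70},{"travel":[43,363,17],"dr":[0,0,0.048],"fingers":70},{"travel":[43,363,17],"dr":[0,0,0.048],"fingers":70},{"travel":[43,363,17],"dr":[0,0,0.048],"fingers":70},{"travel":[43,363,17],"dr":[0,0,0.048],"fingers":70},{"travel":[43,363,17],"dr":[0,0,0.048],"fingers":70},{"travel":[43,363,17],"dr":[0,0,0.048],"fingers":70},{"travel":[43,363,17],"dr":[0,0,0.048],"fingers":70}]'
python3 - <<'E'
from h import *
c=cam("wrist");w=robot.read_camera("wrist");cv2.imwrite("pics/w6.png",w);s=robot.read_state();np.savez("w6",K=c[0],T=c[1],p=s["position"],r=s["ee_rot"])
topface("w6",63,(280,160,360,230))
print(s["position"].round(1),np.degrees(np.arctan2(*R.from_rotvec(s["ee_rot"]).as_matrix()[[1,0],0])))
E
```

```text
[[566.5 -73.   30. ]
 [519.  -64.2  30. ]
 [527.6 -18.5  30. ]
 [575.9 -27.2  30. ]] [547.2 -45.7  30. ]
[[557.  -62.5  30. ]
 [531.9 -58.2  30. ]
 [537.  -28.2  30. ]
 [562.7 -33.2  30. ]] [547.1 -45.5  30. ]
clock: 9.75
position: [565.6, 316.2, 200.4]
ee_rot: [0.339, 3.123, -0.0]
wrist_force: [0.6, -0.5, 0.5]
finger_gap: 69.9
w6 ctr [565.7 315.9] size [28.2 33.6] yaw of own x -12.4 in tool [-1.000e-01 -4.000e-01  1.375e+02] hull px [302 178] [330 211]
[565.6 316.3 200.5] 167.61475029068257
```

Socket centre from the block and from the hole (547.2,−45.6) agrees with the failed relay's top (547.8,−45.9), and the spare sits within 0.5 mm of the tool axis. Descend and grip it.

```bash
python3 -m creep '[{"travel":[0,-0.4,55],"dr":[0,0,0],"fingers":60},{"travel":[0,-0.4,110],"dr":[0,0,0],"fingers":60},{"travel":[0,-0.4,150],"dr":[0,0,0],"fingers":60},{"travel":[0,-0.4,176],"dr":[0,0,0],"fingers":60},{"travel":[0,-0.4,176],"dr":[0,0,0],"fingers":60},{"travel":[0,-0.4,176],"dr":[0,0,0],"fingers":60},{"travel":[0,-0.4,176],"dr":[0,0,0],"fingers":20},{"travel":[0,-0.4,176],"dr":[0,0,0],"fingers":20},{"travel":[0,-0.4,176],"dr":[0,0,0],"fingers":20},{"travel":[0,-0.4,176],"dr":[0,0,0],"fingers":20},{"travel":[0,-0.4,176],"dr":[0,0,0],"fingers":20},{"travel":[0,-0.4,176],"dr":[0,0,0],"fingers":20},{"travel":[0,-0.4,120],"dr":[0,0,0],"fingers":20},{"travel":[0,-0.4,65],"dr":[0,0,0],"fingers":20},{"travel":[0,-0.4,50],"dr":[0,0,0],"fingers":20},{"travel":[0,-0.4,50],"dr":[0,0,0],"fingers":20}]'
python3 - <<'E'
from h import *
P=[]
for i in range(6): robot.read_camera("wrist");P.append(robot.read_state()["position"])
P=np.array(P);print(P.round(1),P.mean(0).round(2),toolrel(np.array([547.3,-45.8,125])-P.mean(0)).round(1))
E
```

```text
clock: 11.8
position: [565.0, 317.8, 150.4]
ee_rot: [0.336, 3.123, 0.002]
wrist_force: [0.7, 0.7, -2.1]
finger_gap: 29.7
[[564.2 317.2 148.6]
 [563.9 316.9 147.7]
 [563.9 316.8 147.4]
 [564.1 316.8 147.4]
 [564.3 317.  147.7]
 [564.5 317.1 148.1]] [564.16 316.96 147.81] [ -60.7 -358.    23.7]
```

```bash
python3 -m creep '[{"travel":[-60.7,-358,0],"dr":[0,0,-0.035],"fingers":20},{"travel":[-60.7,-358,0],"dr":[0,0,-0.035],"fingers":20},{"travel":[-60.7,-358,0],"dr":[0,0,-0.035],"fingers":20},{"travel":[-60.7,-358,0],"dr":[0,0,-0.035],"fingers":20},{"travel":[-60.7,-358,0],"dr":[0,0,-0.035],"fingers":20},{"travel":[-60.7,-358,0],"dr":[0,0,-0.035],"fingers":20},{"travel":[-60.7,-358,0],"dr":[0,0,-0.035],"fingers":20},{"travel":[-60.7,-358,15],"dr":[0,0,-0.035],"fingers":20},{"travel":[-60.7,-358,25],"dr":[0,0,-0.035],"fingers":20},{"travel":[-60.7,-358,25],"dr":[0,0,-0.035],"fingers":20},{"travel":[-60.7,-358,25],"dr":[0,0,-0.035],"fingers":20}]'
python3 - <<'E'
from h import *
P=[]
for i in range(10): c=cam("wrist");w=robot.read_camera("wrist");s=robot.read_state();P.append(s["position"])
cv2.imwrite("pics/w7.png",w);P=np.array(P);print(P.round(1),P.mean(0).round(2),toolrel(np.array([547.3,-45.8,125])-P.mean(0)).round(1),np.degrees(np.arctan2(*R.from_rotvec(s["ee_rot"]).as_matrix()[[1,0],0])))
np.savez("w7",K=c[0],T=c[1],p=s["position"],r=s["ee_rot"])
cv2.imwrite("pics/f.png",cv2.resize(w[120:280,240:400],(600,600),interpolation=2))
E
```

```text
clock: 13.48
position: [548.7, -44.3, 125.0]
ee_rot: [-0.279, -3.129, 0.0]
wrist_force: [0.7, 0.7, -0.9]
finger_gap: 30.0
[[548.8 -44.5 125.2]
 [548.8 -44.6 125.4]
 [548.8 -44.7 125.4]
 [548.7 -44.8 125.5]
 [548.6 -44.9 125.4]
 [548.6 -45.  125.4]
 [548.5 -45.1 125.3]
 [548.5 -45.1 125.3]
 [548.5 -45.1 125.2]
 [548.4 -45.1 125.2]] [548.63 -44.88 125.32] [ 1.1 -1.1  0.3] 169.73850706439842
```

View pics/f.png

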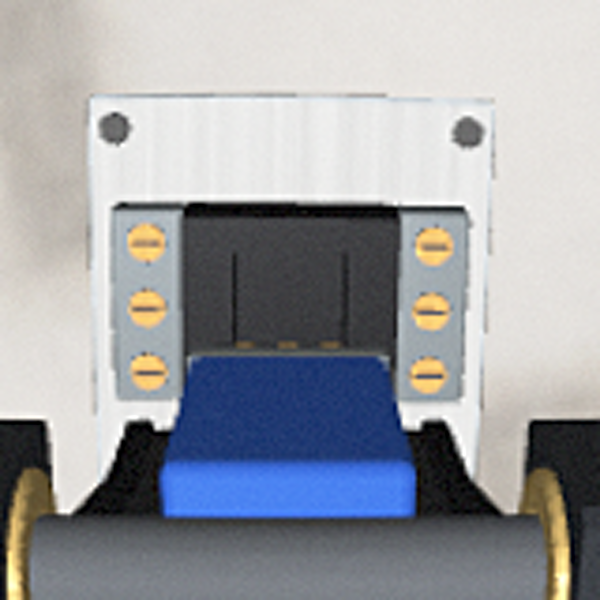

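The spare is held square above the socket. Its front face spans crop (163,462)–(415,462) along the top edge and (188,355)–(390,355) along the bottom. The socket block shows columns 184–400 and the hole columns 235–346. Compare relay and socket in this same image.

Run:
```python
from h import *
d=np.load("w7.npz");c=(d["K"],d["T"]);k=160/600
g=lambda p,z:onz("wrist",(240+p[0]*k,120+p[1]*k),z,c)
y=np.array([np.sin(np.radians(10.3)),np.cos(np.radians(10.3))])
u=d["p"][2]-24.4
for a,b,z in(((163,463),(415,463),u+63),((188,356),(390,356),u+13)):
    A,B=g(a,z),g(b,z);print("relay",(A-B).round(1),((A+B)/2)[:2]+18*y)
A,B=g((114,128),6),g((468,131),6);print("screws",A.round(1),B.round(1),((A+B)/2)[:2])
A,B=g((184,208),30),g((400,210),30);print("block front",(A-B).round(1),((A+B)/2)[:2]+24*y)
A,B=g((235,255),30),g((346,255),30);print("hole front",(A-B).round(1),((A+B)/2)[:2]+16*y)
d=np.load("w5.npz");c=(d["K"],d["T"])
A,B=[onz("wrist",(280+(p[0]-400)/5,140+p[1]/5),6,c) for p in((407,49),(763,58))];print("w5 screws",((A+B)/2)[:2])
print(d["p"])
```

```text
relay [28.5 -5.2  0. ] [547.89278862 -45.78499839]
relay [31.1 -5.6  0. ] [548.13253529 -43.76968705]
screws [582.1 -94.5   6. ] [497.2 -78.4   6. ] [539.61078834 -86.41447905]
block front [47.7 -9.1  0. ] [546.6314819  -47.09290268]
hole front [24.7 -4.5  0. ] [547.42607862 -44.59393541]
w5 screws [539.30545482 -85.9098563 ]
[547.29296051 -48.4831125  216.301064  ]
```

Relay at about (548.0,−44.8), socket at (547.1,−45.7): a shift of [0.8,−1.0] in tool axes, which matches the pose-based figure. Lower slowly and read the force midway.

```bash
python3 -m creep '[{"travel":[0.8,-1,25],"dr":[0,0,0],"fingers":20},{"travel":[0.8,-1,50],"dr":[0,0,0],"fingers":20},{"travel":[0.8,-1,64],"dr":[0,0,0],"fingers":20},{"travel":[0.8,-1,67],"dr":[0,0,0],"fingers":20},{"travel":[0.8,-1,69],"dr":[0,0,0],"fingers":20},{"travel":[0.8,-1,71],"dr":[0,0,0],"fingers":20},{"travel":[0.8,-1,73],"dr":[0,0,0],"fingers":20},{"travel":[0.8,-1,74],"dr":[0,0,0],"fingers":20},{"travel":[0.8,-1,75],"dr":[0,0,0],"fingers":20},{"travel":[0.8,-1,75],"dr":[0,0,0],"fingers":20}]'
```

```text
clock: 15.22
position: [548.1, -45.6, 50.3]
ee_rot: [0.28, 3.128, 0.001]
wrist_force: [0.7, 1.5, 0.2]
finger_gap: 29.9
```

Underside about 4 mm into the mouth and no force. Continue to home.

```bash
python3 -m creep '[{"travel":[0,0,2],"dr":[0,0,0],"fingers":20},{"travel":[0,0,4],"dr":[0,0,0],"fingers":20},{"travel":[0,0,6],"dr":[0,0,0],"fingers":20},{"travel":[0,0,7.5],"dr":[0,0,0],"fingers":20},{"travel":[0,0,8.5],"dr":[0,0,0],"fingers":20},{"travel":[0,0,8.5],"dr":[0,0,0],"fingers":20}]'
```

```text
clock: 15.98
position: [548.1, -45.6, 41.6]
ee_rot: [0.28, 3.128, 0.001]
wrist_force: [0.8, 5.4, 1.2]
finger_gap: 29.7
```

Near home at z 41.6, with only a light side force. Release, back off straight up, and look.

```bash
python3 -m creep '[{"travel":[0,0,0.5],"dr":[0,0,0],"fingers":60},{"travel":[0,0,0.5],"dr":[0,0,0],"fingers":60},{"travel":[0,0,0.5],"dr":[0,0,0],"fingers":60},{"travel":[0,0,0.5],"dr":[0,0,0],"fingers":60},{"travel":[0,0,-40],"dr":[0,0,0],"fingers":60},{"travel":[0,0,-100],"dr":[0,0,0],"fingers":60},{"travel":[0,0,-160],"dr":[0,0,0],"fingers":60},{"travel":[0,0,-176],"dr":[0,0,0],"fingers":60},{"travel":[0,0,-176],"dr":[0,0,0],"fingers":60},{"travel":[0,0,-176],"dr":[0,0,0],"fingers":60}]'
python3 - <<'E'
from h import *
c=cam("wrist");w=robot.read_camera("wrist");cv2.imwrite("pics/w8.png",w);s=robot.read_state();np.savez("w8",K=c[0],T=c[1],p=s["position"],r=s["ee_rot"])
topface("w8",80,(300,160,350,220))
sc=robot.read_camera("scene");t=robot.read_camera("top")
o=np.zeros((600,800,3),np.uint8);o[:400,:320]=cv2.resize(w[140:240,280:360],(320,400),interpolation=2);o[:400,325:795]=cv2.resize(sc[150:330,270:482],(470,400),interpolation=2)
o[400:,:500]=cv2.resize(t[140:250,180:455],(500,200));cv2.imwrite("pics/g.png",o)
E
```

```text
clock: 17.23
position: [546.1, -46.0, 215.3]
ee_rot: [-0.281, -3.125, 0.001]
wrist_force: [-0.5, 0.5, -0.5]
finger_gap: 59.8
w8 ctr [547.6 -46.6] size [28.  34.4] yaw of own x -10.4 in tool [ -2.   -0.2 135.2] hull px [300 178] [328 212]
```

View pics/g.png

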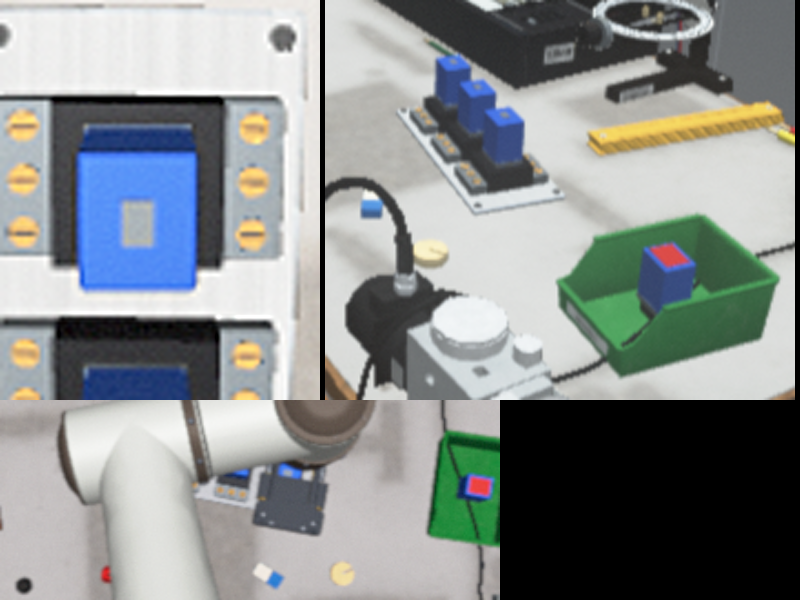

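The spare sits flush in line with the good relays (scene crop tops at (452,68), (478,93), (505,118)), and the failed one stands in the bin at (668,275). As a last height check, I compare the socket 2 relay's silhouette in the scene view before and after, then hand in.

Run:
```python
from h import *
def bb(im):
    h=cv2.cvtColor(im,cv2.COLOR_BGR2HSV);m=cv2.inRange(h,(100,90,40),(130,255,255))|cv2.inRange(h,(168,90,90),(180,255,255))|cv2.inRange(h,(0,120,120),(6,255,255))
    k=np.zeros_like(m);k[165:235,310:365]=m[165:235,310:365]
    return [cv2.boundingRect(c) for c in cv2.findContours(k,0,1)[0] if cv2.contourArea(c)>60]
print(bb(cv2.imread("pics/scene0.png")),bb(robot.read_camera("scene")));print(robot.read_state()["clock"])
robot.sign_off()
```

```text
[(320, 174, 39, 49)] [(320, 174, 40, 50)]
17.425
the job is handed in; nothing more can be done
```

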